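Free the roller frame and hold it up

TASK

The brass strip on the wooden drum is rolled and has to come out. Leaving the catch as you find it, first give the wooden handle of the red pressure-roller frame a gentle tug upward: if the frame comes, just carry on lifting; if the catch holds it, let go and draw the catch's copper knob outward, away from the frame, to free it. Lift the frame at least 30 degrees and finish while still holding it up by the handle, so that the strip can be taken out; do not disturb the loose things on the bench.

Things in the scene. Friction and masses are not known exactly. Their poses are not given: they have to be found in the camera images.
- machine: Bench rolling machine of black cast iron, fixed, bed 250 (x) x 320 (y) x 20 mm, highest fixed part z 175. Origin: centre of the bed's underside, on the bench; x from the handle side to the hinge side, y along the drum to the catch end. Wooden drum, 90 mm across, 216 long, along y at x 20, z 95, a bent brass strip lying on it; hand crank at the -y end, out to y -260 mm
- hinge (a point): Middle of the roller frame's hinge axis, which runs along the machine's y (machine x 100, y 0, z 155 mm). The frame's two red side arms reach from it over the drum to the handle
- handle: Dark wooden grip of the roller frame, a round sleeve 25 mm across, 100 mm long, turning freely on its rod. Origin: its centre; y along it. Clear below it for 100 mm, and 60 mm before and behind it. Frame down, it lies at machine x -122, y 0, z 157 mm; as the frame rises it travels in an arc of 222 mm radius about the hinge, up and then back towards the hinge
- frame (a joint): Angle of the roller frame about its hinge, rad: 0 resting down with its steel roller on the drum, growing as the handle is lifted, stop at 1.25. It weighs about 0.9 kg (5 N to lift at the handle) and falls back when let go. Held by the catch it still has about 5 mm of play at the handle (0.02 to 0.03 rad), then goes no further
- catch: Brass slide-bolt catch with two guides, 50 (x) x 72 (y) x 49 mm, fixed on an iron shelf at the machine's +y front corner. Origin: centre of its underside; axes as the machine's. A square steel bolt slides in it along y; its nose enters a closed pocket on the frame's arm. It was left part way in: looks do not show whether the nose is deep enough to hold the frame, only a tug tells
- knob (a point): Centre of the catch's upright copper knob, 18 mm across, from 18 mm below this point to 16 mm above, on a 10 mm stem on the bolt; 78 mm above the catch's underside. In the catch's frame at y -12 mm when fully in and +12 mm when fully drawn to its stop, where the bolt surely clears the pocket. It slides along +y with 2 to 3 N and stays where it is left
- collar: Brass lantern collar, ring 80 mm across, 32 mm high, loose on the bench. Origin: centre of its underside
- pane: Orange glass pane 90 x 130 x 5 mm lying on the bench. Origin: centre of its underside
- block: Steel bench block 80 x 80 x 22 mm on the bench. Origin: centre of its underside
- rivet_a: Copper rivet head, dome 22 mm across, 10 mm high, on the bench. Origin: centre of its underside
- rivet_b: Second copper rivet head, like the first
- rivet_cup: Small copper bowl 76 mm across, 45 mm high, standing on the bench. Origin: centre of its underside

How it is judged:
By the outcome, as a careful person would: the job done as asked, in the order asked, and still so for the second after the job is handed in, while the arm keeps its last pose, push and grip.
It also fails if it takes over 58 s, if anything falls off the work surface, if the arm or the gripper's body presses on something with over 40 N, if the wrist force passes 120 N, or if a joint passes its speed limit or range.

ROBOT

A 6-joint arm with a two-finger parallel gripper is mounted at the origin on the work surface. World frame = base frame: x ahead of the robot, y to its left, z up, the work surface at z = 0. Lengths are in m, angles in rad, forces in N, time in s.
With the tool pointing down it reaches from about 0.4 to 0.825 m from the base axis. Payload 7 kg.
Tool frame: the origin (TCP) lies at the very end of the fingers, on their centre line; the grasp point (between the pads) lies 19 mm behind it; z points along the fingers, y is the line along which they close (so a half turn about z gives the same grasp; the last joint's range is limited). The gripper opens to 88 mm and grips with 3 to 60 N. Pads are 19 mm wide; open, the fingers measure 130 mm over their backs; the gripper's body (78 mm by 193 mm) begins 47 mm behind the grasp point.
Start: joints at [-0.869, 0.359, 0.012, 0, -1.224, -0.288], TCP at [0.271, -0.618, 0.227] pointing down, gripper open.
Joint ranges: [-3.07, 3.07], [-1.43, 2.12], [-1.02, 1.25], [-3.03, 1.67], [-3.05, -0], [-3.03, 3.03]. Speed limits (rad/s): [2.39, 2.39, 3.01, 3.14, 3.14, 3.14].

INTERFACE

Orientations are given as [roll, pitch, yaw] about the fixed x, y, z axes, in that order (R = Rz(yaw) Ry(pitch) Rx(roll)).
In Python, from plant import ctrl gives the robot as it stands.
- The arm moves only by the tool jog_arm, never from a script. Its argument "increments" is a list of rows, each a list of 6 numbers: the shift along the tool's x, y, z scaled (see below), then the turn, a rotation vector about the tool's x, y, z scaled (see below). In form: [[tx, ty, tz, ax, ay, az], ...]. A call has 1 to 5 rows; each row shifts and turns the commanded pose from where the row before left it, along the tool's axes as they then stand; what a row does not reach is not made up. The controller multiplies each number of a shift by 3 cm and each number of a turn by 10 degrees. A row lasts 1/8 s, in which the tool goes at most 62.5 mm and 10.7 degrees, less where a joint would pass 70% of its speed; a pose out of reach is approached as far as the arm can. A call with a number of a shift or a turn outside -1 to 1 is refused whole. A call with a gripper value outside its range is refused whole. "jaw" is the finger opening in mm, from 0 to 87.6, set as the call begins (left out, the last holds). The fingers move at their own pace and stop on an object; "squeeze" is the grip in N (left out, the last holds). Time passes only in rows, so rows that do not move let the fingers close. It gives the time, the measured TCP pose, the force, the opening and the grip force at its end, in the units of the state.
- ctrl.get_state(): the state, without advancing time (a new reading comes with each control period).
- ctrl.read_camera(name): name is "scene" or "top" or "wrist"; returns a dict with "color" (420x560x3 uint8, red, green, blue), "intrinsics" (3x3 intrinsics, pixels), "R" (3x3) and "t" (3): a world point X has camera coordinates R X + t. Camera axes: x right, y down, z forward; pixel columns grow to the right and rows downward; lengths in m; the calibration is good to about 2 mm. The wrist camera is an equidistant fisheye: a pixel r from the principal point sees the ray r / f radians off the axis. A picture is of the moment at which its call begins. There is no depth.
- ctrl.finish_job(): hands the job in; it is judged then, once.
Trained networks look in the newest picture that a camera, given by its name, has taken for a name from the list of things; names that differ only in an ending like _2 or _b are one class to them, and where a whole thing is asked for, a point or a joint stands for the part that bears it (a point fixed in the world has none). Each returns a list of dicts, best first, with "score" (0 to 1); they miss things now and then, are a little off and sometimes report something else, mostly with a low value. They report only what shows in the picture. A call takes as long as a camera call.
- ctrl.masks_of(label, camera): "mask" (420x560 bool, what is visible of it) and "location" ([column, row] in pixels, amid what is visible of it).
The state is a dict: "time": time; "joint_positions": joint angles; "qd": joint speeds; "effort": joint torques, N m; "tool_pos": TCP position; "tcp_rot": TCP orientation; "ft_force": force on the tool from outside, world axes, zero at the start; "ft_torque": the same for the moment, N m; "grip_width": finger opening in m; "finger_force": force on a finger pad.
Only numpy, scipy, OpenCV 4.12 (cv2) and the standard library are available. Lean on these libraries where they do the work, as an engineer would, in place of code of your own. Each camera call takes 0.05 s, during which the arm holds its last target. There are 200 camera calls.

## Working session

There is one attempt and no reset: what is moved stays moved. The work goes in short steps, Python scripts to look and compute and a tool call to move; the robot and the scene stay as the last step left them, time stands still between calls to the robot, and variables do not carry over. Pictures are saved under pics/ and viewed, at most 10 in all, crops included, and the job is handed in when it is done.

Besides the shell and the picture viewer there is one more tool, called after "Call:" by a JSON object that holds its "method" and its "body". jog_arm: Moves the arm, as the interface text tells. Shifts and turns lie within -1 to 1; 1 stands for 3 cm of shift or 10 degrees of turn. Its arguments: {"type":"object","properties":{"increments":{"type":"array","items":{"type":"array","items":{"type":"number","minimum":-1,"maximum":1}}},"jaw":{"type":"number"},"squeeze":{"type":"number"}},"required":["increments"]}

```bash
mkdir -p pics; cat > h.py <<'E'
import numpy as np,cv2
from scipy.optimize import least_squares
from scipy.spatial.transform import Rotation as Ro
from plant import ctrl
def proj(c,X):
    p=np.asarray(X)@np.array(c['R']).T+np.array(c['t']); K=np.array(c['intrinsics'])
    return np.stack([K[0,0]*p[...,0]/p[...,2]+K[0,2],K[1,1]*p[...,1]/p[...,2]+K[1,2]],-1)
def onplane(c,uv,z):
    K=np.array(c['intrinsics']);R=np.array(c['R']);t=np.array(c['t'])
    d=R.T@np.linalg.inv(K)@np.array([uv[0],uv[1],1.]);o=-R.T@t
    return o+d*(z-o[2])/d[2]
E
python3 - <<'E'
from h import *
cs={}
for n in('scene','top'):
    c=ctrl.read_camera(n);cs[n]=c
    im=c['color'][...,::-1].copy()
    for l in('handle','knob','catch','machine','hinge','collar','pane','block','rivet_a','rivet_cup','frame'):
        for k,m in enumerate(ctrl.masks_of(l,n)[:2]):
            if m['score']<.3: continue
            u=m['location'];ys,xs=np.where(m['mask'])
            print(n,l,round(m['score'],2),np.round(u),(xs.min(),xs.max(),ys.min(),ys.max()),len(xs))
            np.save(f'{n}_{l}_{k}.npy',m['mask'])
    cv2.imwrite(f'pics/{n}0.png',cv2.resize(im,(784,588),interpolation=cv2.INTER_CUBIC))
    print(n,-np.array(c['R']).T@c['t'],np.array(c['R'])[2],c['intrinsics'][0][0])
print(ctrl.get_state())
E
```

```text
scene handle 0.67 [321. 193.] (np.int64(306), np.int64(339), np.int64(182), np.int64(209)) 384
scene knob 0.85 [373. 243.] (np.int64(360), np.int64(388), np.int64(225), np.int64(262)) 347
scene knob 0.51 [369. 249.] (np.int64(348), np.int64(388), np.int64(226), np.int64(271)) 997
scene catch 0.6 [367. 249.] (np.int64(348), np.int64(387), np.int64(226), np.int64(271)) 1001
scene machine 0.67 [283. 254.] (np.int64(201), np.int64(390), np.int64(168), np.int64(337)) 14931
scene hinge 0.73 [283. 255.] (np.int64(201), np.int64(391), np.int64(168), np.int64(337)) 15002
scene collar 0.76 [404. 299.] (np.int64(391), np.int64(427), np.int64(276), np.int64(312)) 666
scene block 0.76 [296. 193.] (np.int64(281), np.int64(314), np.int64(176), np.int64(204)) 558
scene rivet_a 0.6 [333. 230.] (np.int64(330), np.int64(336), np.int64(225), np.int64(230)) 31
scene rivet_cup 0.84 [245. 168.] (np.int64(231), np.int64(254), np.int64(158), np.int64(180)) 426
scene frame 0.57 [280. 229.] (np.int64(211), np.int64(361), np.int64(168), np.int64(286)) 3816
scene [1.10561858 0.44799718 0.93301661] [-0.50366407 -
[... 1052 characters left out ...]
.887615783077
{'time': 1.2, 'joint_positions': array([-8.68907910e-01,  3.58599822e-01,  1.18531358e-02,  2.00538681e-05,
       -1.22410155e+00, -2.88104916e-01]), 'qd': array([ 0.00171394,  0.00079765, -0.00056425,  0.0008687 ,  0.00111204,
       -0.00097458]), 'effort': array([-4.51305923e-04, -5.82398450e+01,  2.93310553e+01,  7.00252041e+00,
        1.25258489e-02, -3.18620880e-05]), 'tool_pos': array([ 0.27135753, -0.61800605,  0.22654454]), 'tcp_rot': array([ 3.14154824e+00, -3.28329573e-05, -2.72780234e+00]), 'ft_force': array([ 0.03440471, -0.07644832,  0.87202073]), 'ft_torque': array([ 0.01879203,  0.00712808, -0.01117462]), 'finger_force': 0.0, 'grip_width': 0.08754536747507315}
```

View pics/scene0.png

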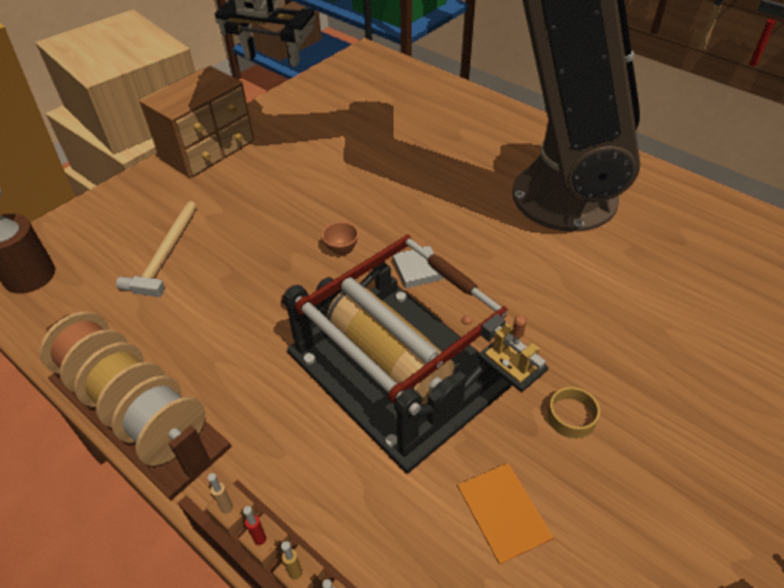

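View pics/top0.png

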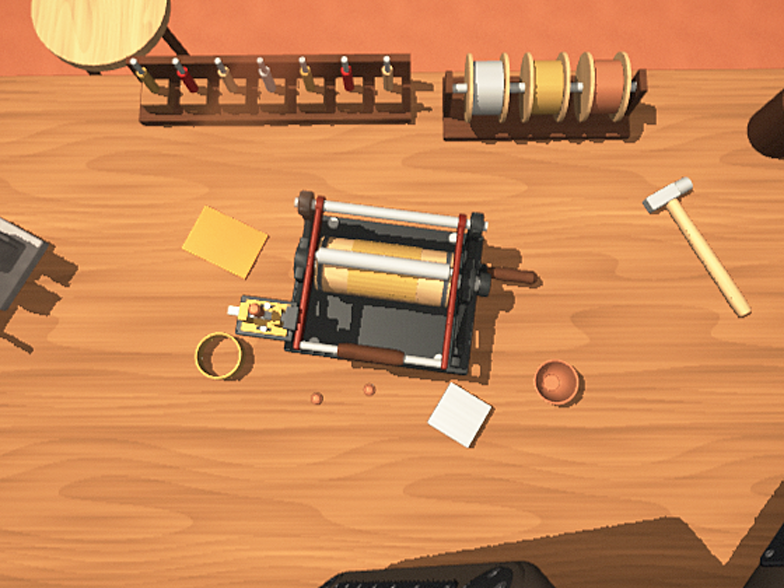

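```bash
python3 - <<'E'
from h import *
cs={n:ctrl.read_camera(n) for n in('scene','top')}
pts={'handle':[(-.122,0,.157)]}
obs=[('scene',(321,193),(-.122,0,.157)),('top',(265,252.),(-.122,0,.157)),
('scene',(374,243),'knob'),('top',(178,222),'knob')]
# triangulate handle & knob
def tri(us,ut):
    f=lambda X:np.r_[proj(cs['scene'],X)-us,proj(cs['top'],X)-ut]
    s=least_squares(f,[.5,0,.15]);return s.x,s.fun
for l in('handle','knob','catch'):
    C=[]
    for n in('scene','top'):
        m=np.load(f'{n}_{l}_0.npy');ys,xs=np.where(m);C.append(np.array([xs.mean(),ys.mean()]))
    print(l,C,*[np.round(a,4) for a in tri(*C)])
m=np.load('top_handle_0.npy');ys,xs=np.where(m);r=cv2.minAreaRect(np.stack([xs,ys],1).astype(np.float32));print(r)
b=cv2.boxPoints(r);print([np.round(onplane(cs['top'],p,.165),3) for p in b])
E
```

```text
handle [array([322.41666667, 195.32291667]), array([264.31433824, 252.08823529])] [0.4824 0.035  0.1567] [-0.1278 -0.0108 -0.097   0.064 ]
knob [array([372.42651297, 243.78386167]), array([180.90123457, 221.9382716 ])] [0.5448 0.2093 0.1783] [-0.218  -0.0063 -0.1902  0.1119]
catch [array([367.16883117, 249.76323676]), array([186.36111111, 225.56818182])] [0.5425 0.2021 0.1492] [ 0.8593  0.0282  0.7489 -0.4446]
((264.2456359863281, 251.84422302246094), (47.379024505615234, 12.126570701599121), 7.853313446044922)
[array([0.477, 0.086, 0.165]), array([0.502, 0.082, 0.165]), array([ 0.488, -0.017,  0.165]), array([ 0.463, -0.013,  0.165])]
```

The pictures show the machine yawed about -8°. In raw pixels the handle is at scene (321,193) and top (265,252), and the knob is at scene (372,243) and top (181,222). Rivets and the block lie in front of the handle, and the collar is beside the catch. I'll rotate the tool so it closes across the handle, then move over it at a height of about 0.28.

Call:
{"method": "jog_arm", "body": {"increments": [[0,0,-0.4,0,0,-0.967],[0,0,-0.4,0,0,-0.967],[0,0,-0.4,0,0,-0.967],[0,0,-0.4,0,0,-0.967],[0,0,-0.4,0,0,-0.967]], "jaw": 70}}

```text
time: 1.92
tool_pos: [0.2714, -0.618, 0.287]
tcp_rot: [-3.142, 0.0, -1.878]
ft_force: [0.8, -0.4, -0.5]
grip_width: 0.0698
finger_force: 0.0
```

Call:
{"method": "jog_arm", "body": {"increments": [[0,0,0,0,0,-0.967],[-0.8,-0.15,0,0,0,0],[-1,-0.17,0,0,0,0],[-1,-0.17,0,0,0,0],[-1,-0.17,0,0,0,0]]}}

```text
time: 2.55
tool_pos: [0.3076, -0.5072, 0.2866]
tcp_rot: [-3.141, -0.0, -1.715]
ft_force: [-0.3, -0.8, 0.6]
grip_width: 0.0696
finger_force: 0.0
```

Call:
{"method": "jog_arm", "body": {"increments": [[-1,-0.17,0,0,0,0],[-1,-0.17,0,0,0,0],[-1,-0.17,0,0,0,0],[-1,-0.17,0,0,0,0],[-1,-0.17,0,0,0,0]]}}

```text
time: 3.18
tool_pos: [0.3544, -0.3623, 0.2868]
tcp_rot: [-3.141, -0.0, -1.715]
ft_force: [-0.7, -0.3, 0.8]
grip_width: 0.0699
finger_force: 0.0
```

Call:
{"method": "jog_arm", "body": {"increments": [[-1,-0.17,0,0,0,0],[-1,-0.17,0,0,0,0],[-1,-0.17,0,0,0,0],[-1,-0.17,0,0,0,0],[-1,-0.17,0,0,0,0]]}}

```text
time: 3.8
tool_pos: [0.4012, -0.2175, 0.2868]
tcp_rot: [-3.141, 0.0, -1.715]
ft_force: [0.0, 0.1, 0.4]
grip_width: 0.07
finger_force: 0.0
```

Call:
{"method": "jog_arm", "body": {"increments": [[-1,-0.17,0,0,0,0],[-1,-0.17,0,0,0,0],[-1,-0.17,0,0,0,0],[-1,-0.17,0,0,0,0],[-1,-0.17,0,0,0,0]]}}

```text
time: 4.42
tool_pos: [0.448, -0.0727, 0.2868]
tcp_rot: [-3.141, 0.0, -1.715]
ft_force: [-0.5, 0.4, 0.2]
grip_width: 0.0699
finger_force: 0.0
```

Call:
{"method": "jog_arm", "body": {"increments": [[-1,-0.17,0,0,0,0],[-1,-0.15,0,0,0,0],[-1,-0.15,0,0,0,0],[-0.65,-0.1,0,0,0,0],[0,0,0,0,0,0]]}}

```text
time: 5.05
tool_pos: [0.4807, 0.033, 0.2864]
tcp_rot: [3.141, -0.0, -1.714]
ft_force: [1.1, -0.4, -0.5]
grip_width: 0.0699
finger_force: 0.0
```

```bash
cat >> h.py <<'E'
def wray(c,uv):
    K=np.array(c['intrinsics']);R=np.array(c['R']);t=np.array(c['t'])
    a=np.array([(uv[0]-K[0,2])/K[0,0],(uv[1]-K[1,2])/K[1,1]]);th=np.hypot(*a)
    d=np.r_[a/max(th,1e-9)*np.sin(th),np.cos(th)]
    return -R.T@t,R.T@d
def wplane(c,uv,z):
    o,d=wray(c,uv);return o+d*(z-o[2])/d[2]
E
python3 - <<'E'
from h import *
c=ctrl.read_camera('wrist');im=c['color'][...,::-1].copy()
cv2.imwrite('pics/w1.png',im)
for l,z in(('handle',.157),('knob',.178),('catch',.14)):
    for k,m in enumerate(ctrl.masks_of(l,'wrist')[:2]):
        ys,xs=np.where(m['mask']);r=cv2.minAreaRect(np.stack([xs,ys],1).astype(np.float32))
        print(l,m['score'],m['location'],r,np.round(wplane(c,r[0],z),4),[np.round(wplane(c,p,z),3)[:2] for p in cv2.boxPoints(r)])
s=ctrl.get_state();print(s['tool_pos'],s['tcp_rot'],s['joint_positions'],s['ft_force'])
E
```

```text
handle 0.77 [275.2, 200.5] ((274.0, 200.0), (108.0, 26.0), 90.0) [0.483  0.0338 0.157 ] [array([ 0.487, -0.017]), array([ 0.465, -0.014]), array([0.478, 0.09 ]), array([0.503, 0.086])]
catch 0.8 [246.3, 333.9] ((245.0, 329.5), (25.0, 40.0), 90.0) [0.5401 0.1899 0.14  ] [array([0.56 , 0.169]), array([0.514, 0.174]), array([0.52 , 0.212]), array([0.568, 0.207])]
[0.48027933 0.03154479 0.28662492] [-3.14159025e+00 -3.47767796e-05 -1.71570934e+00] [ 4.75483769e-01 -3.05139471e-03 -3.00193746e-01  3.10523368e-05
 -1.27367224e+00 -6.20405868e-01] [-0.13986597 -0.1006492  -0.0364633 ]
```

View pics/w1.png

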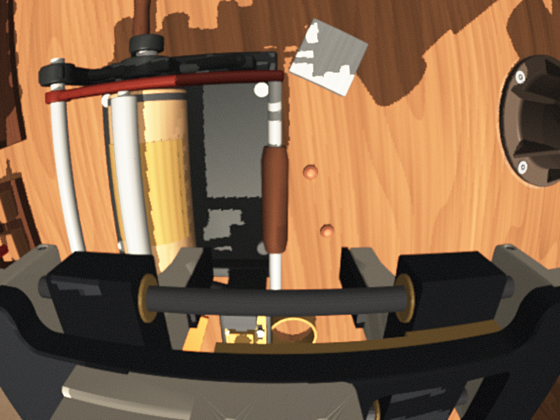

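The wrist view is aligned: the handle runs vertically at column 274, between the open fingers, with nothing else between them. I'll go down and grip it.

Call:
{"method": "jog_arm", "body": {"increments": [[0,-0.08,1,0,0,0],[0,0,1,0,0,0],[0,0,1,0,0,0],[0,0,1,0,0,0],[0,0,0.95,0,0,0]]}}

```text
time: 5.88
tool_pos: [0.4827, 0.0311, 0.1373]
tcp_rot: [-3.141, 0.0, -1.716]
ft_force: [0.7, 0.2, 0.6]
grip_width: 0.0701
finger_force: 0.0
```

Call:
{"method": "jog_arm", "body": {"increments": [[0,0,0,0,0,0],[0,0,0,0,0,0],[0,0,0,0,0,0],[0,0,0,0,0,0],[0,0,0,0,0,0]], "jaw": 10, "squeeze": 25}}

```text
time: 6.5
tool_pos: [0.4829, 0.0319, 0.1385]
tcp_rot: [-3.141, 0.0, -1.715]
ft_force: [-10.2, 3.1, 4.0]
grip_width: 0.0259
finger_force: 6.6
```

Call:
{"method": "jog_arm", "body": {"increments": [[0,0,0,0,0,0],[0,0,-0.1,0,0,0],[0,0,-0.1,0,0,0],[0,0,-0.1,0,0,0],[0,0,0,0,0,0]]}}

```text
time: 7.12
tool_pos: [0.4818, 0.0319, 0.145]
tcp_rot: [3.139, -0.0, -1.716]
ft_force: [4.1, 4.8, -24.1]
grip_width: 0.0234
finger_force: 25.0
```

Call:
{"method": "jog_arm", "body": {"increments": [[0,0,-0.08,0,0,0],[0,0,0,0,0,0]]}}

```text
time: 7.38
tool_pos: [0.4817, 0.0319, 0.1466]
tcp_rot: [3.138, -0.0, -1.716]
ft_force: [5.9, 3.0, -30.7]
grip_width: 0.023
finger_force: 25.0
```

The catch holds: the pull rose to 30 N and the handle stopped after about 5 mm. I'll lower it, let go and rise clear.

Call:
{"method": "jog_arm", "body": {"increments": [[0,0,0.13,0,0,0],[0,0,0.13,0,0,0],[0,0,0.12,0,0,0],[0,0,0,0,0,0]]}}

```text
time: 7.88
tool_pos: [0.4818, 0.0318, 0.1389]
tcp_rot: [3.14, -0.0, -1.715]
ft_force: [-10.8, 5.6, 5.4]
grip_width: 0.0234
finger_force: 25.0
```

Call:
{"method": "jog_arm", "body": {"increments": [[0,0,0,0,0,0],[0,0,0,0,0,0],[0,0,0,0,0,0],[0,0,0,0,0,0]], "jaw": 70}}

```text
time: 8.38
tool_pos: [0.4832, 0.0317, 0.1383]
tcp_rot: [-3.141, -0.0, -1.715]
ft_force: [-0.4, -0.1, -0.4]
grip_width: 0.058
finger_force: 0.0
```

Call:
{"method": "jog_arm", "body": {"increments": [[0,0,-1,0,0,0],[0,0,-1,0,0,0],[0,0,-1,0,0,0],[0,0,-1,0,0,0],[0,0,0,0,0,0]]}}

```text
time: 9.0
tool_pos: [0.4843, 0.0321, 0.2605]
tcp_rot: [-3.137, 0.002, -1.715]
ft_force: [-0.3, 0.0, -0.1]
grip_width: 0.0694
finger_force: 0.0
```

```bash
python3 - <<'E'
from h import *
s=ctrl.get_state();print(s['tool_pos'],s['tcp_rot'],s['joint_positions'],s['ft_force'])
cs={n:ctrl.read_camera(n) for n in('scene','top')}
for n,box in(('scene',(335,210,405,285)),('top',(150,195,220,270))):
    x0,y0,x1,y1=box
    cv2.imwrite(f'pics/k_{n}.png',cv2.resize(cs[n]['color'][y0:y1,x0:x1,::-1],None,fx=8,fy=8,interpolation=cv2.INTER_CUBIC))
a=cv2.imread('pics/k_scene.png');b=cv2.imread('pics/k_top.png')
im=np.hstack([a,b]);im=cv2.resize(im,None,fx=.714,fy=.714);cv2.imwrite('pics/k.png',im);print(im.shape)
# predicted knob drawings: mach origin from handle
h=np.array([.483,.034]);f=-.145
ex=np.array([np.cos(f),np.sin(f)]);ey=np.array([-ex[1],ex[0]])
for X in([.5448,.2093,.178],):
    print([proj(cs[n],np.array(X)+[0,0,d]) for n in cs for d in(-.018,0,.016)])
    print('mach',(np.array(X[:2])-h)@ex-.122,(np.array(X[:2])-h)@ey)
E
```

```text
[0.48426925 0.03209363 0.26052769] [-3.13732943e+00  1.96978017e-03 -1.71498965e+00] [ 4.73185022e-01  1.57513285e-02 -3.41051805e-01  9.21352837e-04
 -1.20937680e+00 -6.17706351e-01] [-0.2637186   0.00451874 -0.06593864]
(428, 800, 3)
[array([370.99119969, 249.12966289]), array([372.17798171, 243.87395098]), array([373.26157554, 239.07521213]), array([182.68795451, 223.34465696]), array([180.75445973, 222.0697496 ]), array([178.97718423, 220.89785007])]
mach -0.08617805794534131 0.18239001745554134
```

View pics/k.png

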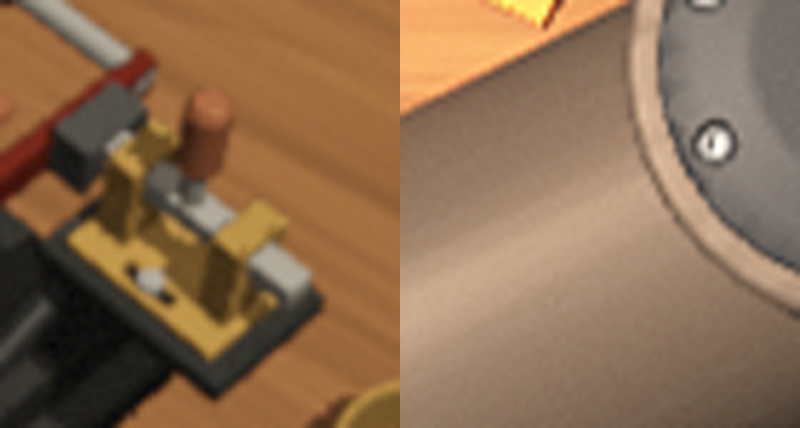

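The scene crop shows the upright copper knob from (210,92) to (195,175) in the crop, so its centre is at about raw (370.9,234.2). The arm blocks the top view, so I'll use the first top picture.

```bash
python3 - <<'E'
import cv2
a=cv2.imread('pics/top0.png')[280:355,215:315];cv2.imwrite('pics/kt.png',cv2.resize(a,None,fx=7,fy=7,interpolation=cv2.INTER_CUBIC))
E
```

```text
(no output)
```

View pics/kt.png

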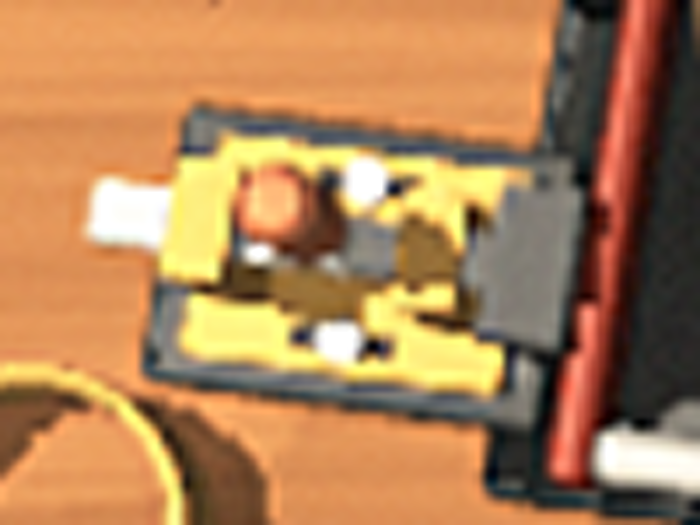

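```bash
python3 - <<'E'
from h import *
cs={n:ctrl.read_camera(n) for n in('scene','top')}
us,ut=np.array([371.7,227.5]),np.array([181.3,220.4])
s=least_squares(lambda X:np.r_[proj(cs['scene'],X)-us,proj(cs['top'],X)-ut],[.5,0,.15]);print(s.x,s.fun)
print(proj(cs['scene'],s.x-[0,0,.034]),proj(cs['top'],s.x-[0,0,.034]))
h=np.array([.483,.034]);f=-.145
ex=np.array([np.cos(f),np.sin(f)]);ey=np.array([-ex[1],ex[0]])
print('mach',(s.x[:2]-h)@ex-.122,(s.x[:2]-h)@ey)
# knob y relative catch: shelf / catch centre check
st=ctrl.get_state();d=np.r_[s.x[:2]-st['tool_pos'][:2],0];R=Ro.from_euler('xyz',st['tcp_rot']).as_matrix();print('tool',R.T@d)
E
```

```text
[0.54152261 0.19877546 0.21986871] [-0.18272122 -0.00546448 -0.15681186  0.09253115]
[369.26201197 238.0001096 ] [184.87876237 223.01776127]
mach -0.08790033882676779 0.17150236566415228
tool [-1.73906021e-01 -3.44620906e-02 -1.66529614e-04]
```

Knob centre comes out at about (0.5415, 0.199, 0.204), which fits the guide tops at z 0.175. I'll move above it with the same orientation.

Call:
{"method": "jog_arm", "body": {"increments": [[-1,-0.19,0,0,0,0],[-1,-0.19,0,0,0,0],[-1,-0.19,0,0,0,0],[-1,-0.19,0,0,0,0],[-1,-0.19,0,0,0,0]], "jaw": 60}}

```text
time: 9.82
tool_pos: [0.533, 0.1776, 0.2576]
tcp_rot: [3.141, -0.001, -1.715]
ft_force: [0.1, 0.1, 0.3]
grip_width: 0.0599
finger_force: 0.0
```

Call:
{"method": "jog_arm", "body": {"increments": [[-0.8,-0.2,0,0,0,0],[0,0,0,0,0,0]]}}

```text
time: 10.07
tool_pos: [0.5427, 0.2008, 0.2573]
tcp_rot: [3.141, -0.001, -1.714]
ft_force: [0.4, -0.8, 0.1]
grip_width: 0.06
finger_force: 0.0
```

```bash
python3 - <<'E'
from h import *
c=ctrl.read_camera('wrist');im=c['color'][...,::-1].copy()
def wproj(c,X):
    K=np.array(c['intrinsics']);p=np.array(c['R'])@X+c['t'];th=np.arctan2(np.hypot(p[0],p[1]),p[2]);a=p[:2]/np.hypot(p[0],p[1])*th
    return K[0,0]*a[0]+K[0,2],K[1,1]*a[1]+K[1,2]
print('pred knob top',wproj(c,np.array([.5415,.1988,.22])))
s=ctrl.get_state();print('tips mid',wproj(c,s['tool_pos']),s['tool_pos'],s['tcp_rot'])
for m in ctrl.masks_of('knob','wrist')[:2]:
    ys,xs=np.where(m['mask']);print(m['score'],m['location'],xs.min(),xs.max(),ys.min(),ys.max())
cv2.imwrite('pics/w2.png',cv2.resize(im[160:400,140:420],None,fx=2.5,fy=2.5))
E
```

```text
pred knob top (np.float64(277.79631339385026), np.float64(234.66774636441255))
tips mid (np.float64(277.1507540416842), np.float64(262.79792424514426)) [0.54221799 0.19991257 0.25744378] [ 3.14075608e+00 -8.51943442e-04 -1.71429272e+00]
0.67 [275.1, 228.9] 262 288 167 266
```

View pics/w2.png

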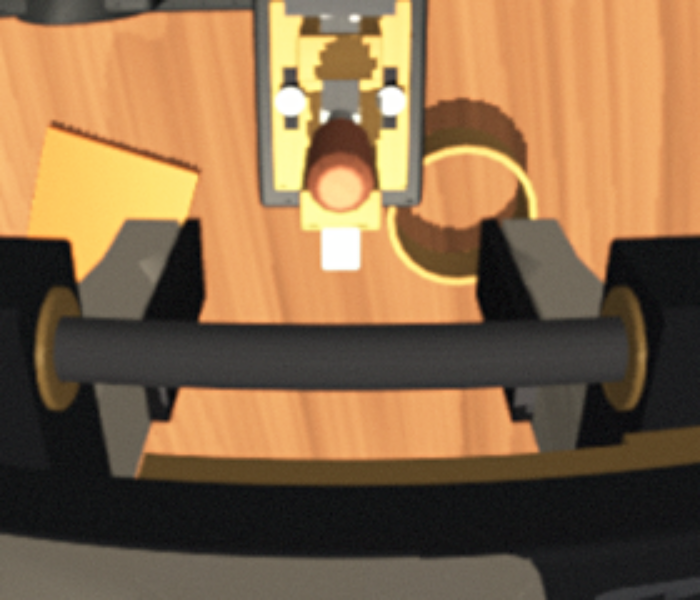

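The knob top is at (341,187) in the crop, raw (276.4,234.8), within about 1 px of my prediction and centred between the fingers. I'll go down and grip it.

Call:
{"method": "jog_arm", "body": {"increments": [[0,0,0.8,0,0,0],[0,0,0.8,0,0,0],[0,0,0.65,0,0,0],[0,0,0,0,0,0]]}}

```text
time: 10.68
tool_pos: [0.5412, 0.1979, 0.1895]
tcp_rot: [3.14, -0.002, -1.716]
ft_force: [-0.1, 0.0, 0.2]
grip_width: 0.0601
finger_force: 0.0
```

Call:
{"method": "jog_arm", "body": {"increments": [[0,0,0,0,0,0],[0,0,0,0,0,0],[0,0,0,0,0,0],[0,0,0,0,0,0],[0,0,0,0,0,0]], "jaw": 8, "squeeze": 20}}

```text
time: 11.3
tool_pos: [0.5425, 0.1991, 0.1908]
tcp_rot: [-3.141, 0.0, -1.715]
ft_force: [1.2, -1.5, -2.9]
grip_width: 0.0172
finger_force: 20.0
```

Call:
{"method": "jog_arm", "body": {"increments": [[0,0,0,0,0,0],[-0.15,0,0,0,0,0],[-0.15,0,0,0,0,0],[0,0,0,0,0,0]]}}

```text
time: 11.8
tool_pos: [0.5438, 0.2085, 0.1907]
tcp_rot: [-3.141, 0.0, -1.715]
ft_force: [4.3, -0.5, 1.5]
grip_width: 0.0175
finger_force: 20.0
```

Gripped, and it slides freely. I'll draw it on to its stop.

Call:
{"method": "jog_arm", "body": {"increments": [[-0.15,0,0,0,0,0],[-0.1,0,0,0,0,0],[-0.1,0,0,0,0,0],[0,0,0,0,0,0]]}}

```text
time: 12.3
tool_pos: [0.5443, 0.2133, 0.1908]
tcp_rot: [3.14, -0.009, -1.716]
ft_force: [4.7, -21.4, 4.5]
grip_width: 0.0174
finger_force: 20.0
```

It moved 14 mm, then met the stop at 21 N. I'll ease off, release, rise and check.

Call:
{"method": "jog_arm", "body": {"increments": [[0.12,0,0,0,0,0],[0,0,0,0,0,0]]}}

```text
time: 12.55
tool_pos: [0.5443, 0.2129, 0.1908]
tcp_rot: [3.142, -0.002, -1.716]
ft_force: [3.7, -8.9, 1.9]
grip_width: 0.0175
finger_force: 20.0
```

Call:
{"method": "jog_arm", "body": {"increments": [[0,0,0,0,0,0],[0,0,0,0,0,0],[0,0,0,0,0,0],[0,0,0,0,0,0]], "jaw": 60}}

```text
time: 13.05
tool_pos: [0.5441, 0.2151, 0.1904]
tcp_rot: [3.141, 0.0, -1.715]
ft_force: [0.4, 0.7, 0.2]
grip_width: 0.0519
finger_force: 0.0
```

Call:
{"method": "jog_arm", "body": {"increments": [[0,0,-0.8,0,0,0],[0,0,-0.8,0,0,0],[0,0,-0.8,0,0,0],[0,0,0,0,0,0]]}}

```text
time: 13.55
tool_pos: [0.5451, 0.2155, 0.2647]
tcp_rot: [-3.139, 0.003, -1.715]
ft_force: [-0.6, -0.8, -0.4]
grip_width: 0.0599
finger_force: 0.0
```

```bash
python3 - <<'E'
from h import *
c=ctrl.read_camera('scene')
cv2.imwrite('pics/k2.png',cv2.resize(c['color'][170:300,290:430,::-1],None,fx=4,fy=4,interpolation=cv2.INTER_CUBIC))
st=ctrl.get_state();R=Ro.from_euler('xyz',st['tcp_rot']).as_matrix();print(st['tool_pos'],st['tcp_rot'],R.T@(np.array([.4827,.0315,.138])-st['tool_pos']))
E
```

```text
[0.54449738 0.21517751 0.2632264 ] [-3.14063940e+00  1.43643453e-03 -1.71504741e+00] [0.19083294 0.03487075 0.12491923]
```

View pics/k2.png

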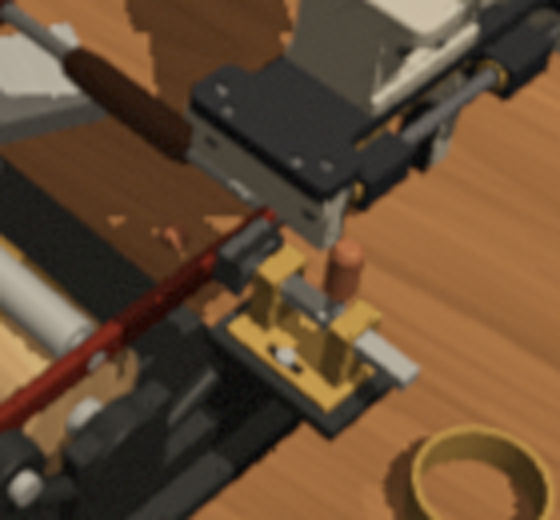

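The knob at (345,270) is now against the outer guide, the bolt tail sticks out, and the collar is undisturbed. I'll go back to the handle.

Call:
{"method": "jog_arm", "body": {"increments": [[1,0.18,0,0,0,0],[1,0.18,0,0,0,0],[1,0.18,0,0,0,0],[1,0.18,0,0,0,0],[1,0.18,0,0,0,0]], "jaw": 70}}

```text
time: 14.22
tool_pos: [0.4951, 0.0682, 0.2626]
tcp_rot: [-3.141, 0.0, -1.716]
ft_force: [0.6, 0.3, -0.2]
grip_width: 0.0703
finger_force: 0.0
```

Call:
{"method": "jog_arm", "body": {"increments": [[1,0.18,0,0,0,0],[0.36,0.08,0,0,0,0],[0,0,0,0,0,0]]}}

```text
time: 14.6
tool_pos: [0.4822, 0.0301, 0.2628]
tcp_rot: [-3.141, 0.0, -1.717]
ft_force: [0.0, -1.0, 0.7]
grip_width: 0.0702
finger_force: 0.0
```

Call:
{"method": "jog_arm", "body": {"increments": [[0,0,1,0,0,0],[0,0,1,0,0,0],[0,0,1,0,0,0],[0,0,0.8,0,0,0],[0,0,0.33,0,0,0]]}}

```text
time: 15.22
tool_pos: [0.482, 0.0313, 0.1373]
tcp_rot: [3.14, -0.001, -1.715]
ft_force: [0.2, -0.8, -0.2]
grip_width: 0.07
finger_force: 0.0
```

Call:
{"method": "jog_arm", "body": {"increments": [[0,0,0,0,0,0],[0,0,0,0,0,0],[0,0,0,0,0,0],[0,0,0,0,0,0],[0,0,0,0,0,0]], "jaw": 10, "squeeze": 30}}

```text
time: 15.85
tool_pos: [0.4825, 0.031, 0.1389]
tcp_rot: [-3.141, 0.0, -1.715]
ft_force: [-1.6, 0.9, 1.9]
grip_width: 0.0254
finger_force: 1.9
```

Call:
{"method": "jog_arm", "body": {"increments": [[0,0,0,0,0,0],[0,0,0,0,0,0],[0,0,-0.2,0,0,0],[0,0,-0.32,0,0,0],[0,-0.06,-0.51,0,0,0]]}}

```text
time: 16.48
tool_pos: [0.484, 0.0307, 0.1699]
tcp_rot: [3.141, -0.0, -1.715]
ft_force: [0.5, 2.1, -4.1]
grip_width: 0.0232
finger_force: 30.0
```

The frame comes up freely at about 4 N, so I'll carry on along the arc.

Call:
{"method": "jog_arm", "body": {"increments": [[0,-0.09,-0.51,0,0,0],[0,-0.12,-0.5,0,0,0],[0,-0.16,-0.49,0,0,0],[0,-0.19,-0.48,0,0,0]]}}

```text
time: 16.98
tool_pos: [0.5019, 0.0282, 0.2301]
tcp_rot: [-3.14, 0.0, -1.715]
ft_force: [6.4, -0.9, -7.3]
grip_width: 0.0235
finger_force: 30.0
```

Call:
{"method": "jog_arm", "body": {"increments": [[0,-0.23,-0.46,0,0,0],[0,-0.26,-0.45,0,0,0],[0,-0.29,-0.43,0,0,0],[0,-0.32,-0.41,0,0,0],[0,0,0,0,0,0]]}}

```text
time: 17.6
tool_pos: [0.5351, 0.0236, 0.2821]
tcp_rot: [-3.14, 0.0, -1.716]
ft_force: [5.2, -0.1, -8.6]
grip_width: 0.0231
finger_force: 30.0
```

```bash
python3 - <<'E'
from h import *
c=ctrl.read_camera('scene')
cv2.imwrite('pics/end.png',c['color'][100:400,140:480,::-1])
st=ctrl.get_state();print(st['tool_pos'],st['ft_force'],st['finger_force'],st['time'],np.degrees(np.arcsin((st['tool_pos'][2]+.019-.155)/.222)))
E
```

```text
[0.53462302 0.02358705 0.28161861] [ 5.05192412 -0.26022587 -8.97220805] 29.98263269662857 17.65 40.99094098028844
```

View pics/end.png

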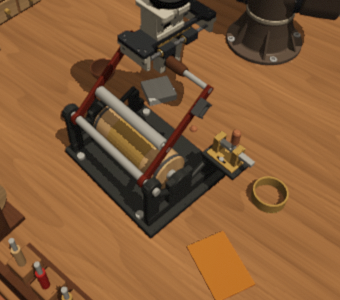

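The picture shows the frame raised about 41° with the handle in the gripper near (180,65). The catch is drawn at (232,145), and the collar and pane haven't moved.

```bash
python3 -c "
from plant import ctrl
print(ctrl.finish_job())"
```

```text
the job is handed in; nothing more can be done
None
```

The tug showed the catch was holding, so I let go, drew the copper knob to its stop, and lifted the frame to about 41°. The arm is still holding it up by the handle, and the job is handed in at about 18 s; the collar and pane look unmoved, and nothing else looked disturbed in the last picture.

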